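# Open the eccentric lock, push the tube rack home and lock it

### The arm

A 6-joint arm with a two-finger parallel gripper is mounted at the origin on the work surface. World frame = base frame: x ahead of the robot, y to its left, z up, the work surface at z = 0. Lengths are in m, angles in degrees, forces in N, time in s.
With the tool pointing down it reaches from about 0.25 to 0.725 m from the base axis. Payload 9.7 kg.
Tool frame: the origin (TCP) lies on the centre line of the jaws, within the pads' length; the fingertips stand 22 mm ahead of it and the grasp point (between the pads) lies 3 mm ahead of it; z points along the fingers, y is the direction in which the jaws open and shut (so a half turn about z gives the same grasp; the last joint's range is limited). The gripper opens to 85 mm and grips with 20 to 120 N. Pads are 22 mm wide; open, the fingers measure 114 mm over their backs; the gripper's body (76 mm by 85 mm) begins 54 mm behind the grasp point. The pads swing forward as they close: fully open they stand 13 mm farther back than shut.
Start: joints at [70.703, 4.979, 10.078, 95.1, 0, 90], TCP at [0.182, 0.519, 0.253] pointing down, gripper open.
Joint ranges: [-179.16, 179.16], [-48.56, 103.87], [-65.8, 70.77], [-126.05, 130.52], [-82.76, 87.17], [-180, 180]. Speed limits (degrees/s): [127.2, 127.2, 147.25, 180, 180, 180].

### API

Orientations are given as [roll, pitch, yaw] about the fixed x, y, z axes, in that order (R = Rz(yaw) Ry(pitch) Rx(roll)).
In Python, from workcell import get_obs, camera, camera_params, job_done gives the robot as it stands.
- The arm moves only by the tool servo_tool, never from a script. Its argument "steps" is a list of rows, each an object of numbers: "x", "y", "z": the shift along the world's x, y, z in mm; "yaw": the turn about the world's z in degrees. A call has 1 to 12 rows; each row is the pose to reach, as a shift and turn from the pose measured when the call began; what a row does not reach only later rows make up. A row lasts 1/8 s, in which the tool goes at most 62.5 mm and 10.7 degrees, less where a joint would pass 70% of its speed; a pose out of reach is approached as far as the arm can. A call with a gripper value outside its range is refused whole. "grip" is the finger opening in mm, from 0 to 85.4, set as the call begins (left out, the last holds). The fingers move at their own pace and stop on an object; "grip_force" is the grip in N (left out, the last holds). Time passes only in rows, so rows that repeat a pose let the fingers close. It gives the time, the measured TCP pose, the force and the opening at its end, in the units of the state.
- get_obs(): the state, without advancing time (a new reading comes with each control period).
- camera(name): name is "side" or "top"; returns (picture, depth): 420x560x3 uint8, red, green, blue; 420x560 float32, m along the optical axis (not along the pixel's ray), 0 where there is no reading.
- camera_params(name): a dict with "intrinsics" (3x3 intrinsics, pixels), "rvec" (rotation vector, rad) and "tvec" (3), from world to camera coordinates, as OpenCV has them. Camera axes: x right, y down, z forward; pixel columns grow to the right and rows downward; lengths in m; the calibration is good to about 2 mm. A picture is of the moment at which its call begins. camera_params takes no time and is no camera call.
- job_done(): hands the job in, once; it reports no verdict.
The state is a dict: "time": time; "q": joint angles; "qd": joint speeds; "joint_efforts": joint torques, N m; "ee_pos": TCP position; "tcp_rot": TCP orientation; "wrist_force": force on the tool from outside, world axes, zero at the start; "torque": the same for the moment, N m; "opening": finger opening in m.
Only numpy, scipy, OpenCV 4.12 (cv2) and the standard library are available. Lean on these libraries where they do the work, as an engineer would, in place of code of your own. Each camera call takes 0.05 s, during which the arm holds its last target.

### The job

Load the sliding tube rack into the autosampler: first push the lever of its eccentric lock round to the far stop, so that the cam's low side faces the lane, then push the rack forward by its near end plate until it is fully home against the back stop, and push the lever back to its near stop to lock the rack in. Only push with the outside of the fingers: do not take the knob or the plate between them, do not lift or tip the rack, and leave the vials, bottles and everything else where they stand.

Things in the scene. Friction and masses are not known exactly. Their poses are not given: they have to be found in the camera images.
- deck: fixed white autosampler deck, x -200 to 240, y -190 to 190 mm about its origin (on the bench); its top is 30 mm above the bench. The rack lane runs along its +x (away from the robot), centre line y = -30 mm, between rails 99 mm apart. A full rack right of the lane (caps 75 mm over the deck) and three rinse cups at far left stay. Housing across the far end from x = 183 mm, sampling arm on its right (225 mm over the bench)
- back_stop (a point): middle of the near face of the lane's low back stop, 10 mm above the deck (at x = 151 mm in the deck frame). Fully home, the carrier's far edge is against it
- lock_pivot (a point): upright axis of the eccentric lock, left of the lane (x = -30, y = 63 mm in the deck frame), at the cam's top face 29 mm above the deck. The cam is a steel disc, 60 mm across, 12 mm thick, bored 12 mm off centre: high point 42 mm, low point 18 mm from the axis. Two pins 45 mm tall stop the lever at the ends of its swing
- cam (a joint): lock angle, rad, growing clockwise from above. 0: locked, lever at the near pin, high point barring the roller. 2.2: lever at the far pin, low side to the lane, roller passes with 7 mm to spare (blocked below about 1.7). Needs about 1.5 N at the knob; stays where left. Lever direction: 150 degrees minus this, counter-clockwise from the deck's +x; it swings on the outer (left) side, never over the lane
- cam_knob (a point): upright round black knob at the end of the lock's lever, 24 mm across, 85 mm from the lock's axis, standing from 44 to 74 mm above the deck; this point is on its centre line 61 mm above the deck. The lever is a flat bar 12 mm wide, 36 to 44 mm above the deck
- rack: sliding rack carrier: aluminium plate 196 x 96 x 8 mm, loose in the lane, carrying a white rack (from 33 mm behind the origin to 93 mm ahead, caps 79 mm above the deck); 0.3 to 0.65 kg, slides at 1 to 7 N. Origin: centre of its underside, x forward along the lane. Starts 76 to 106 mm short of home; home, its origin is at x = 53 mm in the deck frame
- push_face (a point): centre of the near face of the carrier's push plate, 35 mm above the deck: an upright aluminium plate 8 mm thick, 70 mm wide, 8 to 58 mm above the deck, across the carrier's near end. Push it along the deck's +x. Home, this point is at x = -47 mm in the deck frame
- rack_roller (a point): the carrier's follower: upright steel roller 16 mm across, 16 to 29 mm above the deck, on an ear at the carrier's left side, 50 mm ahead of the push face and 55 mm left of the carrier's centre line. The locked cam bars it; once it is past, the cam can be turned back behind it
- vial_near: bystander: loose glass vial 28 mm across, 55 mm tall, standing on the deck's near left corner; origin under its centre
- vial_far: bystander: loose amber vial 28 mm across, 55 mm tall, standing on the deck behind the lever's sweep; origin under its centre
- tray: bystander: loose cream open tray 240 x 170 x 45 mm on the bench to the right; origin under its centre
- bottle_a: bystander: white bottle 64 mm across, 130 mm tall, in the cream tray
- bottle_b: bystander: white bottle 52 mm across, 100 mm tall, in the cream tray
- tube_red: bystander: red-capped tube 29 mm across, 115 mm tall, in the cream tray
- bottle_c: bystander: white bottle 80 mm across, 190 mm tall, on the bench to the left
- tissue_box: bystander: white and green tissue box 110 x 140 x 75 mm on the bench to the left
Things that resemble listed ones, but are neither listed nor needed, are in the scene too. What is shaped like the rack but black is not meant.

How it is judged:
By the outcome, as a careful person would: the job done as asked, in the order asked, and still so for the second after the job is handed in, with the robot touching nothing.
It also fails if it takes over 67 s, if anything falls off the work surface, if the arm or the gripper's body presses on something with over 40 N, if the wrist force passes 120 N, or if a joint passes its speed limit or range.

## Working session

There is one attempt and no reset: what is moved stays moved. The work goes in short steps, Python scripts to look and compute and a tool call to move; the robot and the scene stay as the last step left them, time stands still between calls to the robot, and variables do not carry over. Pictures are saved under pics/ and viewed, and the job is handed in when it is done.

Besides the shell and the picture viewer there is one more tool, called after "Request:" as a command line: name --argument value ..., lists and objects as JSON in quotes. servo_tool: Moves the arm, as the interface text tells. Its arguments: {"type":"object","properties":{"steps":{"type":"array"},"grip":{"type":"number"},"grip_force":{"type":"number"}},"required":["steps"]}

```bash
mkdir -p pics; ls; cat > h.py <<'E'
import numpy as np, cv2
from workcell import get_obs, camera, camera_params, job_done
def shot(n,f):
    im,d=camera(n); cv2.imwrite(f'pics/{f}.png',cv2.cvtColor(im,cv2.COLOR_RGB2BGR)); np.save(f'pics/{f}.npy',d); return im,d
def cp(n):
    p=camera_params(n); K=np.array(p['intrinsics']);R=cv2.Rodrigues(np.array(p['rvec'],float))[0];t=np.array(p['tvec'],float).ravel();return K,R,t
def cloud(n,d):
    K,R,t=cp(n); v,u=np.indices(d.shape)
    P=np.stack([(u-K[0,2])/K[0,0]*d,(v-K[1,2])/K[1,1]*d,d],-1)
    W=(P-t)@R; W[d==0]=np.nan; return W
def proj(n,X):
    K,R,t=cp(n); c=R@np.array(X)+t; p=K@c; return p[:2]/p[2]
def ray_z(n,u,v,z):
    K,R,t=cp(n); o=-R.T@t; r=R.T@np.linalg.inv(K)@np.array([u,v,1.]); return o+r*(z-o[2])/r[2]
E
python3 - <<'E'
from h import *
for n in('side','top'): shot(n,n+'0'); K,R,t=cp(n); print(n,-R.T@t,K[0,0])
print(get_obs())
E
```

```text
pics
side [-0.28297525 -0.75832623  0.92264542] 511.0907692285696
top [ 0.28745288 -0.00668589  1.57461813] 498.520794567144
{'time': 0.1, 'q': array([ 7.07029855e+01,  5.01005686e+00,  1.00397473e+01,  9.50995922e+01,
       -6.69759034e-04,  8.99999139e+01]), 'qd': array([-0.03884841, -0.17746727,  0.09933584, -0.00239408,  0.05768173,
       -0.03797296]), 'joint_efforts': array([ 1.47712954e-04, -5.21562696e+01,  4.65653157e+01,  1.59626640e-02,
        6.45284513e-05, -6.34527684e-07]), 'ee_pos': array([0.18170194, 0.51893666, 0.25264047]), 'tcp_rot': array([-1.79930098e+02,  6.69653439e-04,  1.60703072e+02]), 'wrist_force': array([-0.21357458, -0.40104956, -0.56068025]), 'torque': array([ 0.01133207, -0.07060241, -0.027501  ]), 'opening': 0.08534753482547014}
```

View pics/top0.png

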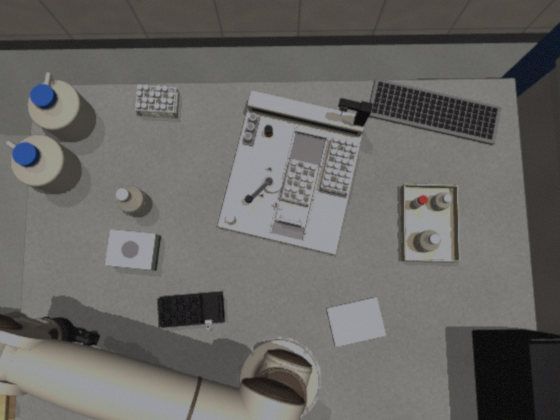

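View pics/side0.png

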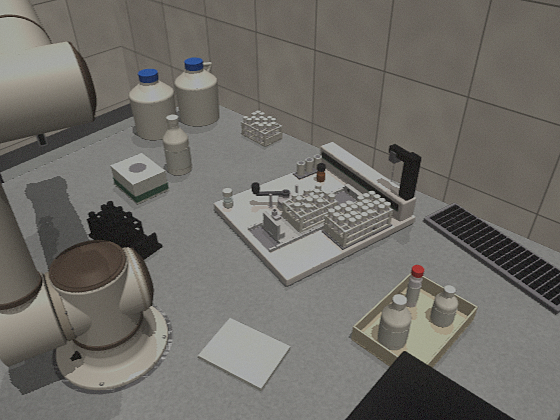

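Both views show the deck, yawed a little clockwise and centred near top (290,175). The knob is near top (249,199) and the push plate near (291,222). Next I'll enlarge the crop and fit the deck.

```bash
python3 - <<'E'
from h import *
im=cv2.imread('pics/top0.png'); c=im[85:260,205:375]; cv2.imwrite('pics/topc.png',cv2.resize(c,None,fx=3.4,fy=3.4,interpolation=cv2.INTER_CUBIC))
im=cv2.imread('pics/side0.png'); c=im[135:285,205:425]; cv2.imwrite('pics/sidec.png',cv2.resize(c,None,fx=3.6,fy=3.6,interpolation=cv2.INTER_CUBIC))
d=np.load('pics/top0.npy'); W=cloud('top',d)
m=np.zeros(d.shape,bool); m[85:260,205:375]=1
m&=(W[...,2]>0.018)&(W[...,2]<0.3)
n,l,s,ce=cv2.connectedComponentsWithStats(m.astype(np.uint8)); 
k=1+np.argmax(s[1:,4]); print(s[1:])
P=W[l==k]; 
q=P[(P[:,2]<0.042)]
print('ztop',np.median(q[:,2]))
r=cv2.minAreaRect((q[:,:2]*1000).astype(np.float32)); print(r)
print(cv2.boxPoints(r))
E
```

```text
[[  217    90   158   164 17286]
 [  374    98     1     1     1]
 [  371   112     4     3     6]]
ztop 0.029925540836973217
((665.5006103515625, -68.623046875), (402.9720458984375, 508.93792724609375), 75.58190155029297)
[[ 368.87708 -200.40147]
 [ 861.78577 -327.12488]
 [ 962.12415   63.15538]
 [ 469.21545  189.87878]]
```

View pics/topc.png

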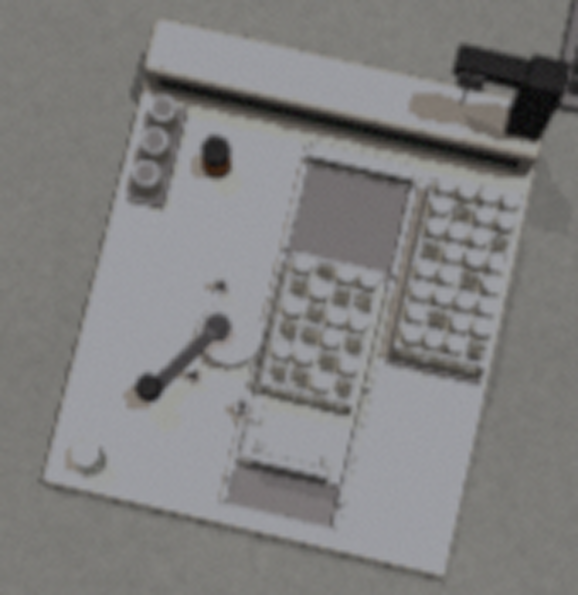

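View pics/sidec.png

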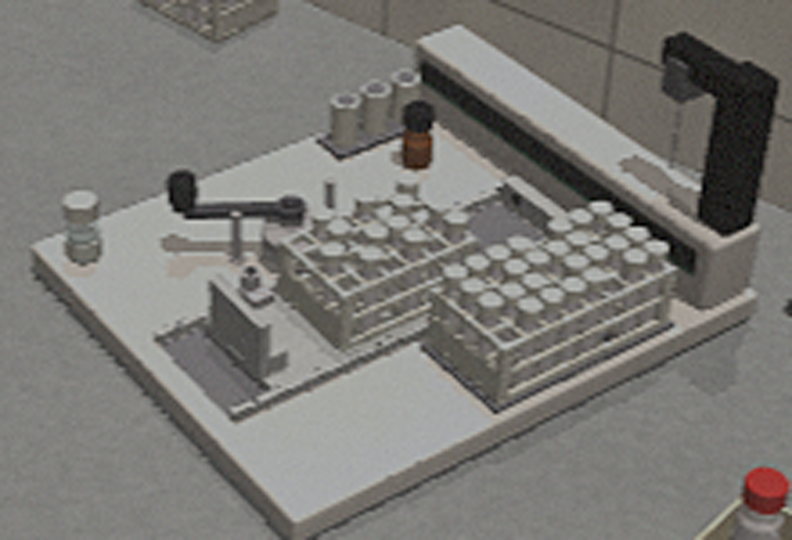

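```bash
cat > fit.py <<'E'
from h import *
from scipy.optimize import least_squares
d=np.load('pics/top0.npy'); W=cloud('top',d)
m=np.zeros(d.shape,bool); m[85:260,205:375]=1
m&=(W[...,2]>0.015)&(W[...,2]<0.3)
n,l,s,ce=cv2.connectedComponentsWithStats(m.astype(np.uint8)); k=1+np.argmax(s[1:,4])
c=max(cv2.findContours((l==k).astype(np.uint8),cv2.RETR_EXTERNAL,cv2.CHAIN_APPROX_NONE)[0],key=len)[:,0]
P=np.array([ray_z('top',u,v,0.03)[:2]*1000 for u,v in c])
# expand half pixel outward handled by offset e
def loc(p,P):
    a=p[2];dx=P-p[:2];return np.c_[dx[:,0]*np.cos(a)+dx[:,1]*np.sin(a),-dx[:,0]*np.sin(a)+dx[:,1]*np.cos(a)]
p=np.array([600,-20,np.radians(-14)])
from itertools import product
def near(p,tol):
    L=loc(p,P);x,y=L.T
    return (abs(x+200)<tol)&(abs(y)<175),(abs(y-190)<tol)&(x>-185)&(x<140),(abs(y+190)<tol)&(x>-185)&(x<140)
E=1.5
p0=p
for tol in (60,30,15,8,8):
    A,B,C=near(p,tol)
    f=lambda q:np.r_[loc(q,P[A])[:,0]+200-E,loc(q,P[B])[:,1]-190+E,loc(q,P[C])[:,1]+190-E]
    r=least_squares(f,p,loss='soft_l1',f_scale=2);p=r.x
    print(p[:2],np.degrees(p[2]),A.sum(),B.sum(),C.sum(),[np.round(v.mean(),2) for v in(loc(p,P[A])[:,0],loc(p,P[B])[:,1],loc(p,P[C])[:,1])])
np.save('deck.npy',p)
def w(x,y):
    a=p[2];return p[0]+x*np.cos(a)-y*np.sin(a),p[1]+x*np.sin(a)+y*np.cos(a)
if __name__=='__main__':
    for n in('top','side'):
        im=cv2.imread(f'pics/{n}0.png');S=4 if n=='top' else 3.6
        o=(205,85) if n=='top' else (205,135); h=175 if n=='top' else 150; ww=170 if n=='top' else 220
        im=cv2.resize(im[o[1]:o[1]+h,o[0]:o[0]+ww],None,fx=S,fy=S,interpolation=cv2.INTER_CUBIC)
        def dot(x,y,z,col):
            X=w(x,y);u=proj(n,[X[0]/1e3,X[1]/1e3,(z+30)/1e3]); q=((u-o+.5)*S).astype(int);cv2.circle(im,tuple(int(i) for i in q),3,col,-1)
        for x,y in product((-200,),(-190,190)):dot(x,y,0,(0,0,255))
        dot(151,-30,10,(255,0,0));dot(-30,63,44,(0,255,0))
        t=np.radians(150);dot(-30+85*np.cos(t),63+85*np.sin(t),74,(255,0,255))
        for x in(-123,-138,-153):
            for y in (-65,5):dot(x,y,58,(0,255,255))
        dot(183,-190,0,(0,0,255));dot(183,190,0,(0,0,255))
        cv2.imwrite(f'pics/ov_{n}.png',im)
    # object heights in deck frame
    L=loc(p,W[l==k][:,:2]*1000);Z=W[l==k][:,2]*1000-30
    for nm,sel in dict(knob=(Z>60)&(Z<85)&(L[:,0]<-60)&(L[:,0]>-180)&(L[:,1]>60)&(L[:,1]<170),
        plate=(Z>50)&(Z<66)&(L[:,0]<-90)&(L[:,1]<20)&(L[:,1]>-80),
        vnear=(Z>30)&(L[:,0]<-140)&(L[:,1]>110),vfar=(Z>30)&(L[:,0]>20)&(L[:,0]<170)&(L[:,1]>60)&(L[:,1]<125),
        rack=(Z>66)&(Z<90)&(abs(L[:,1]+30)<45)&(L[:,0]<110),
        pins=(Z>15)&(Z<52)&(L[:,0]<120)&(L[:,0]>-110)&(L[:,1]>25)&(L[:,1]<170)).items():
        q=L[sel];print(nm,sel.sum(),np.median(q,0),q.min(0),q.max(0),np.median(Z[sel]))
E
python3 fit.py
```

```text
[615.05252763 -44.33213689] -14.5067914977299 118 106 122 [np.float64(-197.07), np.float64(185.61), np.float64(-180.64)]
[614.87446312 -44.3196777 ] -14.273179621829462 110 98 99 [np.float64(-198.5), np.float64(187.89), np.float64(-187.9)]
[614.87446312 -44.31967769] -14.273179618204178 110 98 99 [np.float64(-198.5), np.float64(187.89), np.float64(-187.9)]
[614.87446312 -44.31967769] -14.27317961511119 110 98 99 [np.float64(-198.5), np.float64(187.89), np.float64(-187.9)]
[614.87446312 -44.31967769] -14.27317961511119 110 98 99 [np.float64(-198.5), np.float64(187.89), np.float64(-187.9)]
knob 49 [-102.01752715  107.9287215 ] [-178.1858863    97.35157596] [-90.65216319 151.45007387] 71.17835973803936
plate 66 [-138.99695344  -32.26898334] [-142.98826752  -64.32285749] [-134.03867278    3.39891231] 57.59368352051757
vnear 69 [-170.09224649  148.93978997] [-182.46040112  136.58207813] [-155.5401269   162.64094186] 53.91250994712071
vfar 69 [126.54334371 102.51313607] [115.07115879  91.32613382] [141.49844251 114.78926599] 53.33487728117747
rack 365 [ -6.04068969 -35.4998414 ] [-70.86804984 -67.58068008] [47.06429274 11.81140727] 77.74885894741034
pins 496 [-28.18285656  66.91091195] [-109.10319767   25.22307167] [119.61748099 169.86529868] 32.64539099081586
```

View pics/ov_top.png

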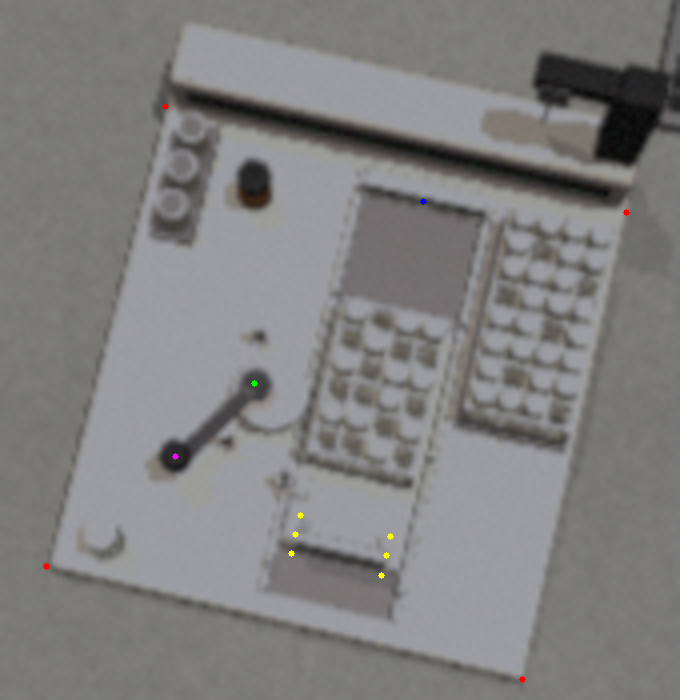

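View pics/ov_side.png

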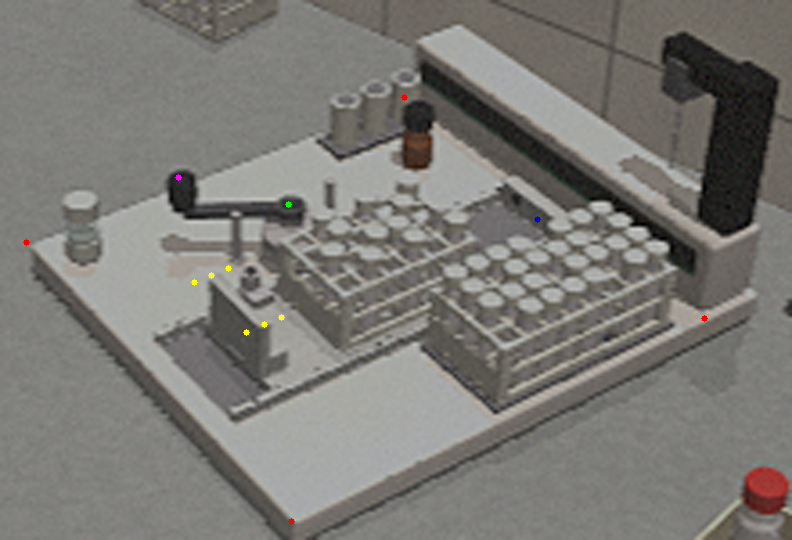

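The overlay fits: the deck is at (615, −44) mm with yaw −14.3°. The lever is at the near pin, and the push plate face is near deck x ≈ −142. I'll compute the approach and arc in world coordinates.

```bash
cat > g.py <<'E'
import numpy as np
p=np.load('deck.npy');a=p[2]
def w(x,y): return np.array([p[0]+x*np.cos(a)-y*np.sin(a),p[1]+x*np.sin(a)+y*np.cos(a)])
def tool(cam,off):  # cam deg, off along clockwise tangent from knob centre
    t=np.radians(150-cam);k=np.array([-30+85*np.cos(t),63+85*np.sin(t)])
    f=k+off*np.array([np.sin(t),-np.cos(t)]); yaw=150-cam-90+np.degrees(a)+180
    return w(*f),yaw
E
python3 - <<'E'
from g import *
from workcell import get_obs
o=get_obs();e=o['ee_pos']*1000;print(e,o['tcp_rot'])
W,y=tool(0,-38);print('start',W,y,W-e[:2],y-160.7, 106-e[2])
W0,y0=W,y
for c in np.r_[0:127:6,126,129]:
    W,y=tool(c,-23);print(c,np.round(W-W0,1),round(y-y0,1),np.round(W))
print('far vial',w(126,102),'push',w(-175,-30))
E
```

```text
[181.70193672 518.9366647  252.64046656] [-1.79930098e+02  6.69653439e-04  1.60703072e+02]
start [513.94417295  56.2600243 ] 225.7268203848888 [ 332.24223623 -462.67664041] 65.02682038488882 -146.64046655873318
0 [10.5 10.7] 0.0 [524.  67.]
6 [15.4 18.5] -6.0 [529.  75.]
12 [21.1 25.8] -12.0 [535.  82.]
18 [27.5 32.4] -18.0 [541.  89.]
24 [34.6 38.3] -24.0 [549.  95.]
30 [42.2 43.5] -30.0 [556. 100.]
36 [50.4 47.8] -36.0 [564. 104.]
42 [58.9 51.2] -42.0 [573. 107.]
48 [67.8 53.7] -48.0 [582. 110.]
54 [76.9 55.3] -54.0 [591. 112.]
60 [86.1 55.9] -60.0 [600. 112.]
66 [95.3 55.6] -66.0 [609. 112.]
72 [104.4  54.3] -72.0 [618. 111.]
78 [113.3  52. ] -78.0 [627. 108.]
84 [122.   48.8] -84.0 [636. 105.]
90 [130.3  44.8] -90.0 [644. 101.]
96 [138.1  39.9] -96.0 [652.  96.]
102 [145.3  34.2] -102.0 [659.  90.]
108 [151.9  27.8] -108.0 [666.  84.]
114 [157.8  20.7] -114.0 [672.  77.]
120 [163.   13.1] -120.0 [677.  69.]
126 [167.3   4.9] -126.0 [681.  61.]
126 [167.3   4.9] -126.0 [681.  61.]
129 [169.1   0.7] -129.0 [683.  57.]
far vial [762.1326295   23.46699087] push [437.88013342 -30.24817262]
```

Request:
servo_tool --steps '[{"x":28,"y":-38,"z":0,"yaw":5},{"x":55,"y":-77,"z":0,"yaw":11},{"x":83,"y":-115,"z":0,"yaw":16},{"x":111,"y":-154,"z":0,"yaw":22},{"x":138,"y":-193,"z":0,"yaw":27},{"x":166,"y":-231,"z":0,"yaw":33},{"x":194,"y":-270,"z":0,"yaw":38},{"x":221,"y":-308,"z":0,"yaw":43},{"x":249,"y":-347,"z":0,"yaw":49},{"x":277,"y":-385,"z":0,"yaw":54},{"x":305,"y":-424,"z":0,"yaw":60},{"x":332,"y":-463,"z":0,"yaw":65}]' --grip 0 --grip_force 40

```text
time: 1.6
ee_pos: [0.5144, 0.0544, 0.2523]
tcp_rot: [-179.9, -0.0, -134.1]
wrist_force: [0.2, 1.1, 0.6]
opening: -0.0001
```

Request:
servo_tool --steps '[{"x":0,"y":0,"z":0,"yaw":0},{"x":0,"y":0,"z":-30},{"x":0,"y":0,"z":-60},{"x":0,"y":0,"z":-80},{"x":0,"y":0,"z":-95},{"x":0,"y":0,"z":-95}]'

```text
schema error: expected keys x, y, z, yaw
```

```bash
python3 - <<'E'
from h import *
o=get_obs();print(o['time'],o['ee_pos'],o['tcp_rot'],o['q'],o['wrist_force'])
for n in('side','top'):
    im,d=shot(n,n+'1')
b=cv2.imread('pics/side1.png')[85:265,205:385];cv2.imwrite('pics/s1.png',cv2.resize(b,None,fx=3.3,fy=3.3,interpolation=3))
b=cv2.imread('pics/top1.png')[85:265,205:385];cv2.imwrite('pics/t1.png',cv2.resize(b,None,fx=3.3,fy=3.3,interpolation=3))
E
```

```text
1.6 [0.51436112 0.05444684 0.25234436] [-1.79949691e+02 -1.38485786e-02 -1.34126323e+02] [ 6.06660772e+00  4.29354335e-01  5.24837039e+00  9.47974463e+01
 -4.75137739e-02 -3.98070838e+01] [0.18355732 1.09964091 0.57619989]
```

View pics/s1.png

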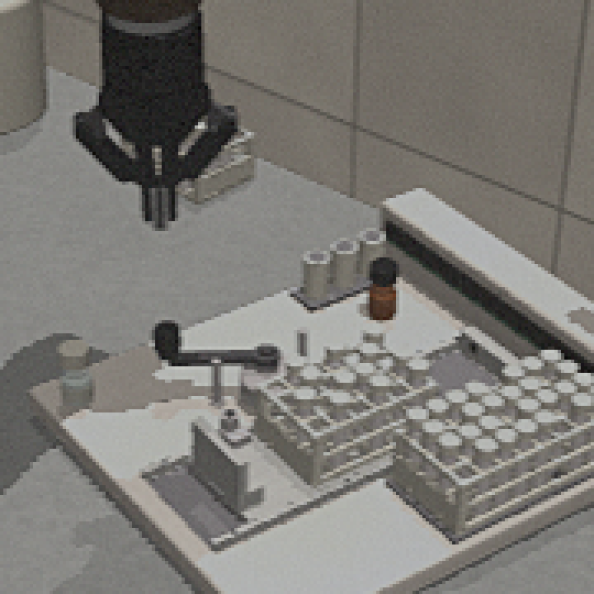

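View pics/t1.png

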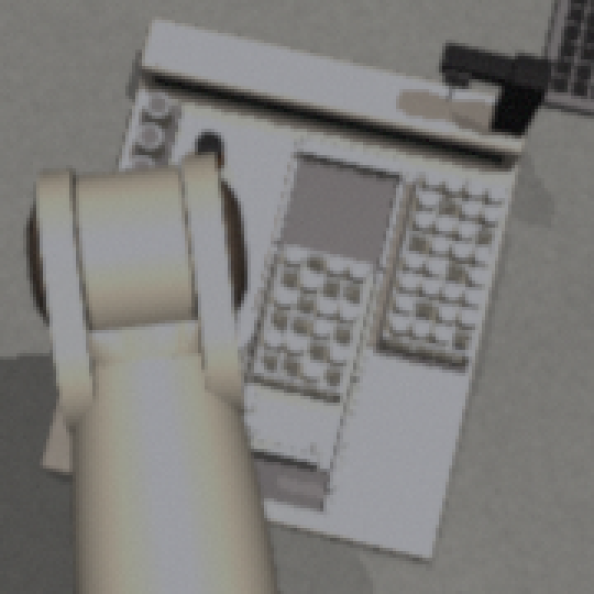

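The side view shows closed fingers at (160,215) in the crop, with the knuckles splayed wider starting about 40 mm above the tips. The lever and rack are untouched. At the planned height the knuckles stay above the knob and caps, so I'll descend.

Request:
servo_tool --steps '[{"x":0,"y":1,"z":-30,"yaw":0},{"x":0,"y":2,"z":-65,"yaw":0},{"x":0,"y":2,"z":-100,"yaw":0},{"x":0,"y":2,"z":-130,"yaw":0},{"x":0,"y":2,"z":-146,"yaw":0},{"x":0,"y":2,"z":-146,"yaw":0},{"x":0,"y":2,"z":-146,"yaw":0}]'

```text
time: 2.58
ee_pos: [0.5157, 0.055, 0.1068]
tcp_rot: [-179.9, -0.0, -134.4]
wrist_force: [0.6, 0.7, 0.5]
opening: 0.0
```

```bash
python3 - <<'E'
from h import *
im,d=shot('side','side2')
b=cv2.imread('pics/side2.png')[135:285,205:405];cv2.imwrite('pics/s2.png',cv2.resize(b,None,fx=4,fy=4,interpolation=3))
E
```

```text
(no output)
```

View pics/s2.png

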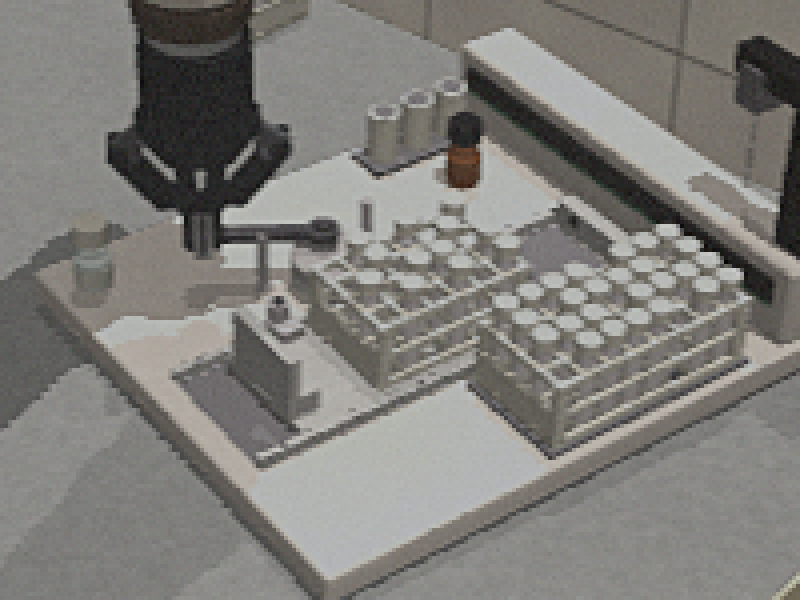

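Request:
servo_tool --steps '[{"x":4,"y":6,"z":0,"yaw":0},{"x":9,"y":12,"z":0,"yaw":0},{"x":14,"y":20,"z":0,"yaw":-6},{"x":19,"y":27,"z":0,"yaw":-12},{"x":26,"y":34,"z":0,"yaw":-18},{"x":33,"y":40,"z":0,"yaw":-24},{"x":40,"y":45,"z":0,"yaw":-30},{"x":49,"y":49,"z":0,"yaw":-36},{"x":57,"y":53,"z":0,"yaw":-42},{"x":66,"y":55,"z":0,"yaw":-48},{"x":66,"y":55,"z":0,"yaw":-48}]'

```text
time: 4.0
ee_pos: [0.5823, 0.1105, 0.1067]
tcp_rot: [-179.9, -0.0, 177.7]
wrist_force: [-0.4, -0.5, -1.6]
opening: 0.0002
```

```bash
python3 - <<'E'
from h import *
o=get_obs();print(o['time'],o['ee_pos'],o['tcp_rot'],o['wrist_force'])
im,d=shot('side','side3')
b=cv2.imread('pics/side3.png')[135:285,205:405];cv2.imwrite('pics/s3.png',cv2.resize(b,None,fx=4,fy=4,interpolation=3))
E
```

```text
4.0 [0.58233489 0.11053227 0.10670944] [-1.79874737e+02 -6.89407176e-03  1.77683992e+02] [-0.40363394 -0.49473503 -1.61065724]
```

View pics/s3.png

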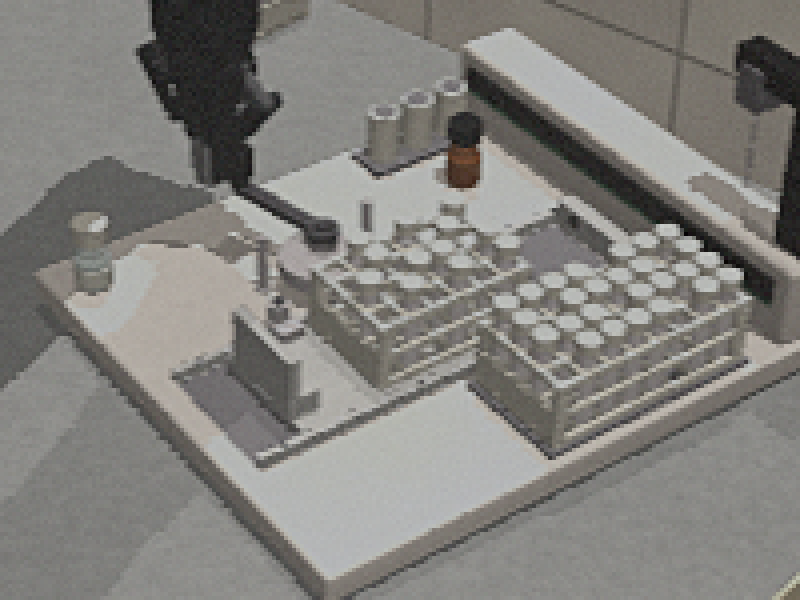

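The lever (250,195)→(320,235) is now swung about 48° with the finger behind the knob. I'll continue the arc.

Request:
servo_tool --steps '[{"x":9,"y":1,"z":0,"yaw":-6},{"x":18,"y":2,"z":0,"yaw":-12},{"x":27,"y":1,"z":0,"yaw":-18},{"x":36,"y":0,"z":0,"yaw":-24},{"x":45,"y":-2,"z":0,"yaw":-30},{"x":54,"y":-5,"z":0,"yaw":-36},{"x":62,"y":-9,"z":0,"yaw":-42},{"x":70,"y":-14,"z":0,"yaw":-48},{"x":77,"y":-20,"z":0,"yaw":-54},{"x":84,"y":-26,"z":0,"yaw":-60},{"x":89,"y":-33,"z":0,"yaw":-66},{"x":89,"y":-33,"z":0,"yaw":-66}]'

```text
time: 5.55
ee_pos: [0.6711, 0.0771, 0.1067]
tcp_rot: [-179.9, -0.0, 111.9]
wrist_force: [-0.1, -0.2, 0.1]
opening: -0.0
```

```bash
python3 - <<'E'
from h import *
from g import tool
o=get_obs();e=o['ee_pos']*1000;print(o['time'],e,o['tcp_rot'],o['wrist_force'])
for c in(114,118,122,126,128,130): W,y=tool(c,-23);print(c,W-e[:2],y-o['tcp_rot'][2])
im,d=shot('side','side4')
b=cv2.imread('pics/side4.png')[135:285,205:405];cv2.imwrite('pics/s4.png',cv2.resize(b,None,fx=4,fy=4,interpolation=3))
E
```

```text
5.55 [671.07188944  77.05105998 106.74368581] [-1.79862186e+02 -1.38544896e-03  1.11879568e+02] [-0.13457256 -0.2339658   0.13699051]
114 [ 0.70836582 -0.08760158] -0.15274795303025712
118 [ 4.22209912 -5.13045661] -4.152747953030257
122 [  7.37550137 -10.40613314] -8.152747953030257
126 [ 10.15320949 -15.88892861] -12.152747953030257
128 [ 11.39687593 -18.69968445] -14.152747953030257
130 [ 12.54169078 -21.55213138] -16.152747953030257
```

View pics/s4.png

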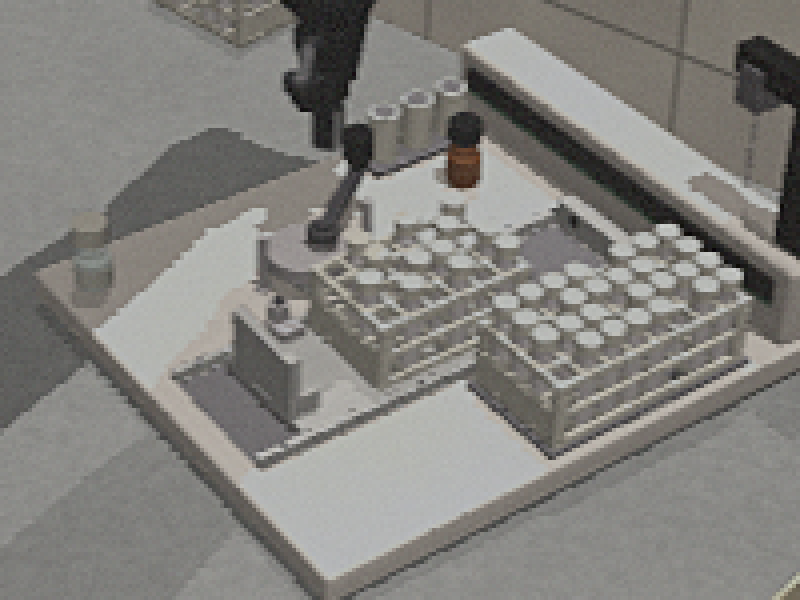

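Request:
servo_tool --steps '[{"x":3,"y":-3,"z":0,"yaw":-3},{"x":4,"y":-5,"z":0,"yaw":-5},{"x":6,"y":-8,"z":0,"yaw":-7},{"x":8,"y":-11,"z":0,"yaw":-9},{"x":9,"y":-13,"z":0,"yaw":-10},{"x":10,"y":-15,"z":0,"yaw":-12},{"x":10,"y":-16,"z":0,"yaw":-12},{"x":10,"y":-16,"z":0,"yaw":-12}]'

```text
time: 6.6
ee_pos: [0.6809, 0.0611, 0.1068]
tcp_rot: [-179.9, 0.0, 100.0]
wrist_force: [0.6, -0.5, 0.3]
opening: -0.0003
```

```bash
python3 - <<'E'
from h import *
im,d=shot('side','side5')
b=cv2.imread('pics/side5.png')[135:285,205:405];cv2.imwrite('pics/s5.png',cv2.resize(b,None,fx=4,fy=4,interpolation=3))
E
```

```text
(no output)
```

View pics/s5.png

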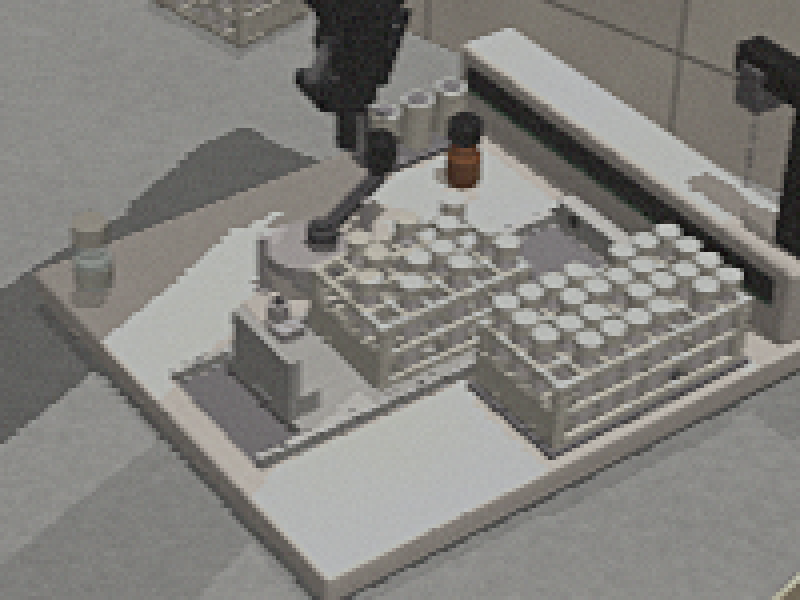

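Request:
servo_tool --steps '[{"x":0.2,"y":-1,"z":0,"yaw":0},{"x":0.4,"y":-2,"z":0,"yaw":0},{"x":0.6,"y":-3,"z":0,"yaw":0},{"x":0.6,"y":-3,"z":0,"yaw":0}]'

```text
time: 7.15
ee_pos: [0.6815, 0.0583, 0.1067]
tcp_rot: [-179.9, -0.0, 100.0]
wrist_force: [1.3, 3.7, 0.2]
opening: -0.0002
```

Request:
servo_tool --steps '[{"x":0.2,"y":-1,"z":0,"yaw":0},{"x":0.4,"y":-2,"z":0,"yaw":0},{"x":0.4,"y":-2,"z":0,"yaw":0}]'

```text
time: 7.52
ee_pos: [0.6816, 0.058, 0.1068]
tcp_rot: [-179.8, -0.2, 100.1]
wrist_force: [-0.3, 10.5, 0.3]
opening: -0.0002
```

Request:
servo_tool --steps '[{"x":0.2,"y":-1,"z":0,"yaw":0},{"x":0.3,"y":-1.5,"z":0,"yaw":0},{"x":0.3,"y":-1.5,"z":0,"yaw":0}]'

```text
time: 7.9
ee_pos: [0.6816, 0.058, 0.1068]
tcp_rot: [-179.8, -0.3, 100.1]
wrist_force: [-0.9, 9.9, 0.5]
opening: -0.0003
```

Request:
servo_tool --steps '[{"x":-3,"y":12,"z":0,"yaw":0},{"x":-4,"y":22,"z":0,"yaw":0},{"x":-4,"y":22,"z":40,"yaw":5},{"x":-4,"y":22,"z":85,"yaw":10},{"x":-25,"y":15,"z":110,"yaw":18},{"x":-65,"y":0,"z":110,"yaw":26},{"x":-105,"y":-20,"z":110,"yaw":34},{"x":-145,"y":-45,"z":110,"yaw":42},{"x":-185,"y":-65,"z":110,"yaw":50},{"x":-215,"y":-80,"z":110,"yaw":58},{"x":-237,"y":-90,"z":110,"yaw":65},{"x":-237,"y":-90,"z":110,"yaw":65.5}]'

```text
time: 9.4
ee_pos: [0.4437, -0.0324, 0.2175]
tcp_rot: [-179.8, -0.3, 165.6]
wrist_force: [0.8, -0.1, 0.7]
opening: -0.0001
```

```bash
python3 - <<'E'
from h import *
from g import w
o=get_obs();e=o['ee_pos']*1000;print(o['time'],e,o['tcp_rot'],o['wrist_force'])
im,d=shot('side','side6')
b=cv2.imread('pics/side6.png')[135:285,205:405];cv2.imwrite('pics/s6.png',cv2.resize(b,None,fx=4,fy=4,interpolation=3))
print(w(-170,-30)-e[:2])
E
```

```text
9.4 [443.69268962 -32.36950718 217.47251568] [-179.82607859   -0.25378232  165.61989037] [ 0.78369554 -0.14819029  0.65052825]
[-0.96689996  0.88860763]
```

View pics/s6.png

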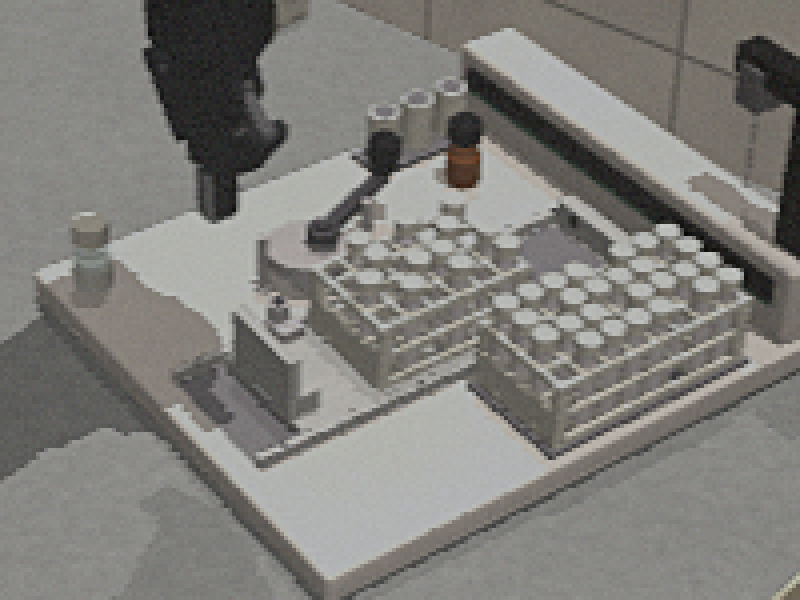

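The lever stays at the far pin at (385,150). The finger is above the lane's near end, behind the plate, so I'll descend.

Request:
servo_tool --steps '[{"x":-2,"y":1,"z":-40,"yaw":0},{"x":-2,"y":1,"z":-80,"yaw":0},{"x":-2,"y":1,"z":-110,"yaw":0},{"x":-2,"y":1,"z":-130,"yaw":0},{"x":-2,"y":1,"z":-141,"yaw":0},{"x":-2,"y":1,"z":-141,"yaw":0}]'

```text
time: 10.2
ee_pos: [0.4425, -0.0308, 0.0759]
tcp_rot: [-179.8, -0.3, 165.5]
wrist_force: [0.2, -0.1, 0.8]
opening: -0.0002
```

```bash
python3 - <<'E'
from h import *
from g import w
o=get_obs();e=o['ee_pos']*1000;print(o['time'],e,o['tcp_rot'],o['wrist_force'])
im,d=shot('side','side7')
b=cv2.imread('pics/side7.png')[135:285,205:405];cv2.imwrite('pics/s7.png',cv2.resize(b,None,fx=4,fy=4,interpolation=3))
for x in (-170,-150,-100,-75,-62,-58,-56):print(x,w(x,-30)-e[:2])
E
```

```text
10.2 [442.51410503 -30.83935272  75.87656345] [-179.82530855   -0.30986696  165.54778341] [ 0.18474576 -0.07698148  0.82194795]
-170 [ 0.21168463 -0.64154683]
-150 [19.59430956 -5.57245454]
-100 [ 68.05087188 -17.89972381]
-75 [ 92.27915304 -24.06335845]
-62 [104.87785925 -27.26844846]
-58 [108.75438423 -28.25463   ]
-56 [110.69264673 -28.74772077]
```

View pics/s7.png

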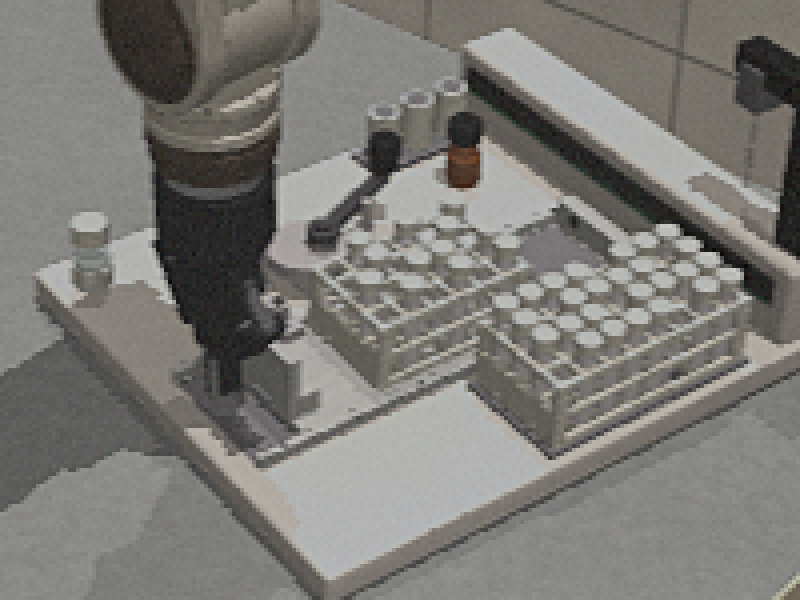

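Request:
servo_tool --steps '[{"x":5,"y":-1.3,"z":0,"yaw":0},{"x":9,"y":-2.3,"z":0,"yaw":0},{"x":12,"y":-3,"z":0,"yaw":0},{"x":15,"y":-4,"z":0,"yaw":0},{"x":19,"y":-5,"z":0,"yaw":0},{"x":24,"y":-6.3,"z":0,"yaw":0},{"x":30,"y":-7.8,"z":0,"yaw":0},{"x":36,"y":-9.3,"z":0,"yaw":0},{"x":42,"y":-10.9,"z":0,"yaw":0},{"x":48,"y":-12.4,"z":0,"yaw":0}]'

```text
time: 11.5
ee_pos: [0.4904, -0.0432, 0.0766]
tcp_rot: [-179.8, -0.3, 165.6]
wrist_force: [-6.1, 2.0, 5.0]
opening: -0.0001
```

```bash
python3 - <<'E'
from h import *
from g import w
o=get_obs();e=o['ee_pos']*1000;print(o['time'],e,o['tcp_rot'],o['wrist_force'])
im,d=shot('side','side8')
b=cv2.imread('pics/side8.png')[135:285,205:405];cv2.imwrite('pics/s8.png',cv2.resize(b,None,fx=4,fy=4,interpolation=3))
for x in (-75,-66,-62,-58,-56):print(x,w(x,-30)-e[:2])
E
```

```text
11.5 [490.36837177 -43.21490629  76.64558721] [-179.8403324    -0.34562853  165.55437739] [-6.11323035  1.9558542   5.01252429]
-75 [ 44.4248863  -11.68780488]
-66 [ 53.14706752 -13.90671335]
-62 [ 57.02359251 -14.89289489]
-58 [ 60.90011749 -15.87907643]
-56 [ 62.83837999 -16.3721672 ]
```

View pics/s8.png

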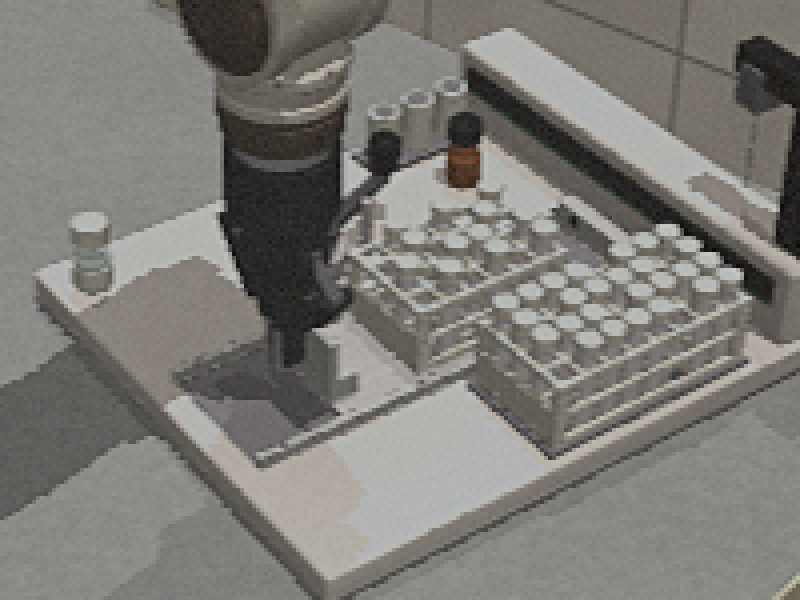

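The rack slides at about 6 N, but there's an unexpected 5 N vertical force. A knuckle may be rubbing the plate's top edge, so I'll back off and raise a little before going on.

Request:
servo_tool --steps '[{"x":-4,"y":1,"z":0,"yaw":0},{"x":-6,"y":1.5,"z":0,"yaw":0},{"x":-6,"y":1.5,"z":8,"yaw":0},{"x":-6,"y":1.5,"z":8,"yaw":0}]'

```text
time: 12.05
ee_pos: [0.4857, -0.0419, 0.0856]
tcp_rot: [-179.9, -0.2, 165.6]
wrist_force: [0.0, 0.9, 0.6]
opening: 0.0
```

Request:
servo_tool --steps '[{"x":3,"y":-0.8,"z":0,"yaw":0},{"x":6,"y":-1.5,"z":0,"yaw":0},{"x":9,"y":-2.3,"z":0,"yaw":0},{"x":13,"y":-3.3,"z":0,"yaw":0},{"x":17,"y":-4.4,"z":0,"yaw":0}]'

```text
time: 12.68
ee_pos: [0.502, -0.0462, 0.0856]
tcp_rot: [-179.9, -0.3, 165.6]
wrist_force: [-6.3, 1.8, 5.4]
opening: -0.0
```

```bash
python3 - <<'E'
from h import *
from g import w
o=get_obs();e=o['ee_pos']*1000;print(o['time'],e,o['tcp_rot'],o['wrist_force'])
im,d=shot('side','side9')
b=cv2.imread('pics/side9.png')[135:285,205:405];cv2.imwrite('pics/s9.png',cv2.resize(b,None,fx=4,fy=4,interpolation=3))
for x in (-75,-66,-62,-58,-56):print(x,w(x,-30)-e[:2])
E
```

```text
12.675 [502.04795637 -46.19825299  85.5663717 ] [-179.85466911   -0.30738562  165.55811263] [-6.3171737   1.79514203  5.43992475]
-75 [32.7453017  -8.70445818]
-66 [ 41.46748292 -10.92336665]
-62 [ 45.34400791 -11.90954819]
-58 [ 49.22053289 -12.89572973]
-56 [ 51.15879539 -13.38882051]
```

View pics/s9.png

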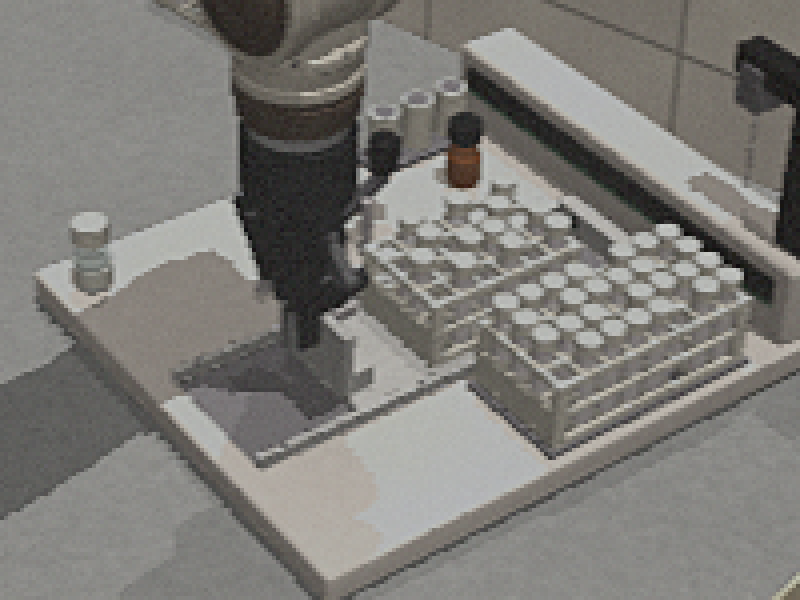

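Same vertical component with clearance, so it is pad friction (pressing the plate slightly down) and harmless. The rack stays level, so I'll continue.

Request:
servo_tool --steps '[{"x":4,"y":-1,"z":0,"yaw":0},{"x":9,"y":-2.3,"z":0,"yaw":0},{"x":14,"y":-3.6,"z":0,"yaw":0},{"x":19,"y":-5,"z":0,"yaw":0},{"x":24,"y":-6.3,"z":0,"yaw":0},{"x":29,"y":-7.6,"z":0,"yaw":0},{"x":34,"y":-8.9,"z":0,"yaw":0},{"x":38,"y":-10,"z":0,"yaw":0},{"x":41,"y":-10.8,"z":0,"yaw":0},{"x":43,"y":-11.3,"z":0,"yaw":0}]'

```text
time: 13.98
ee_pos: [0.545, -0.0575, 0.0854]
tcp_rot: [-179.9, -0.4, 165.6]
wrist_force: [-5.2, 1.0, 5.0]
opening: 0.0001
```

Request:
servo_tool --steps '[{"x":1,"y":-0.3,"z":0,"yaw":0},{"x":2,"y":-0.5,"z":0,"yaw":0},{"x":3,"y":-0.8,"z":0,"yaw":0},{"x":3,"y":-0.8,"z":0,"yaw":0}]'

```text
time: 14.48
ee_pos: [0.5475, -0.0581, 0.0853]
tcp_rot: [-179.9, -0.5, 165.6]
wrist_force: [-5.6, 1.3, 4.5]
opening: 0.0002
```

```bash
python3 - <<'E'
from h import *
from g import w
o=get_obs();e=o['ee_pos']*1000;print(o['time'],e,o['tcp_rot'],o['wrist_force'])
im,d=shot('side','side10')
b=cv2.imread('pics/side10.png')[135:285,205:405];cv2.imwrite('pics/s10.png',cv2.resize(b,None,fx=4,fy=4,interpolation=3))
for x in (-62,-58,-56):print(x,w(x,-30)-e[:2])
E
```

```text
14.475 [547.50860282 -58.14550178  85.30507516] [-179.85240521   -0.46009405  165.56432741] [-5.61714877  1.33951433  4.49381128]
-62 [-0.11663855  0.0377006 ]
-58 [ 3.75988644 -0.94848094]
-56 [ 5.69814893 -1.44157171]
```

View pics/s10.png

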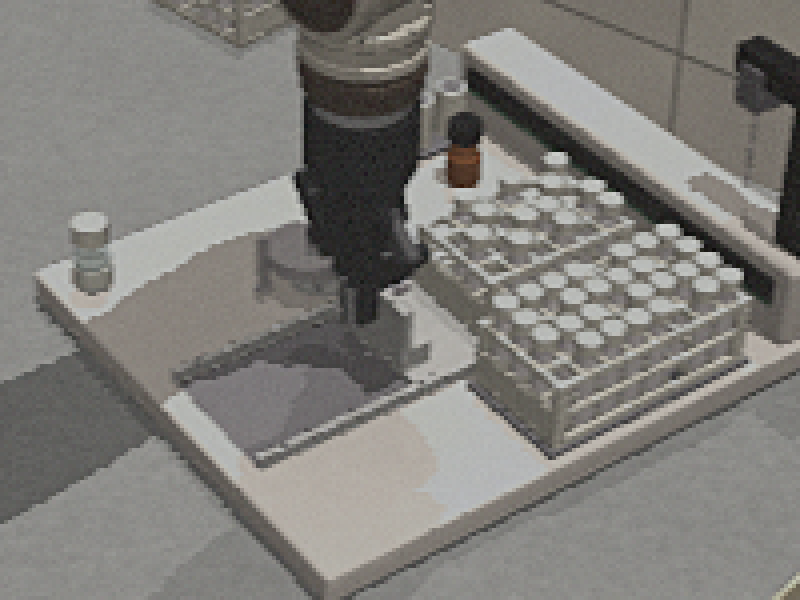

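Nearly home. I'll go on in small steps until the force rises.

Request:
servo_tool --steps '[{"x":1,"y":-0.25,"z":0,"yaw":0},{"x":2,"y":-0.5,"z":0,"yaw":0},{"x":3,"y":-0.75,"z":0,"yaw":0},{"x":3,"y":-0.75,"z":0,"yaw":0}]'

```text
time: 15.02
ee_pos: [0.55, -0.0588, 0.0853]
tcp_rot: [-179.8, -0.5, 165.6]
wrist_force: [-5.6, 1.9, 4.3]
opening: -0.0004
```

Request:
servo_tool --steps '[{"x":1,"y":-0.25,"z":0,"yaw":0},{"x":2,"y":-0.5,"z":0,"yaw":0},{"x":2,"y":-0.5,"z":0,"yaw":0}]'

```text
time: 15.4
ee_pos: [0.5514, -0.0592, 0.0852]
tcp_rot: [-179.8, -0.6, 165.6]
wrist_force: [-4.7, 1.3, 4.7]
opening: 0.0
```

Request:
servo_tool --steps '[{"x":1,"y":-0.25,"z":0,"yaw":0},{"x":2,"y":-0.5,"z":0,"yaw":0},{"x":2,"y":-0.5,"z":0,"yaw":0}]'

```text
time: 15.78
ee_pos: [0.5529, -0.0595, 0.0852]
tcp_rot: [-179.8, -0.7, 165.6]
wrist_force: [-6.7, 1.6, 4.5]
opening: -0.0001
```

Request:
servo_tool --steps '[{"x":1,"y":-0.25,"z":0,"yaw":0},{"x":2,"y":-0.5,"z":0,"yaw":0},{"x":3,"y":-0.75,"z":0,"yaw":0},{"x":3,"y":-0.75,"z":0,"yaw":0}]'

```text
time: 16.27
ee_pos: [0.5533, -0.0596, 0.0852]
tcp_rot: [-179.8, -1.0, 165.6]
wrist_force: [-17.5, 4.1, 12.1]
opening: -0.0
```

Request:
servo_tool --steps '[{"x":1,"y":-0.25,"z":0,"yaw":0},{"x":2,"y":-0.5,"z":0,"yaw":0},{"x":3,"y":-0.75,"z":0,"yaw":0},{"x":3,"y":-0.75,"z":0,"yaw":0}]'

```text
time: 16.77
ee_pos: [0.5533, -0.0596, 0.0852]
tcp_rot: [-179.8, -1.4, 165.6]
wrist_force: [-19.3, 5.1, 13.6]
opening: 0.0
```

```bash
python3 - <<'E'
from h import *
from g import w
o=get_obs();e=o['ee_pos']*1000;print(o['time'],e,o['tcp_rot'],o['wrist_force'])
im,d=shot('side','side11'); shot('top','top11')
b=cv2.imread('pics/side11.png')[135:285,205:405];cv2.imwrite('pics/s11.png',cv2.resize(b,None,fx=4,fy=4,interpolation=3))
b=cv2.imread('pics/top11.png')[85:265,205:385];cv2.imwrite('pics/t11.png',cv2.resize(b,None,fx=3.3,fy=3.3,interpolation=3))
for x in (-58,-56):print(x,w(x,-30)-e[:2])
E
```

```text
16.775 [553.33203125 -59.64734804  85.20283828] [-179.83981505   -1.42641815  165.60263295] [-19.26378464   5.12531139  13.59992651]
-58 [-2.06354199  0.55336531]
-56 [-0.1252795   0.06027454]
```

View pics/s11.png

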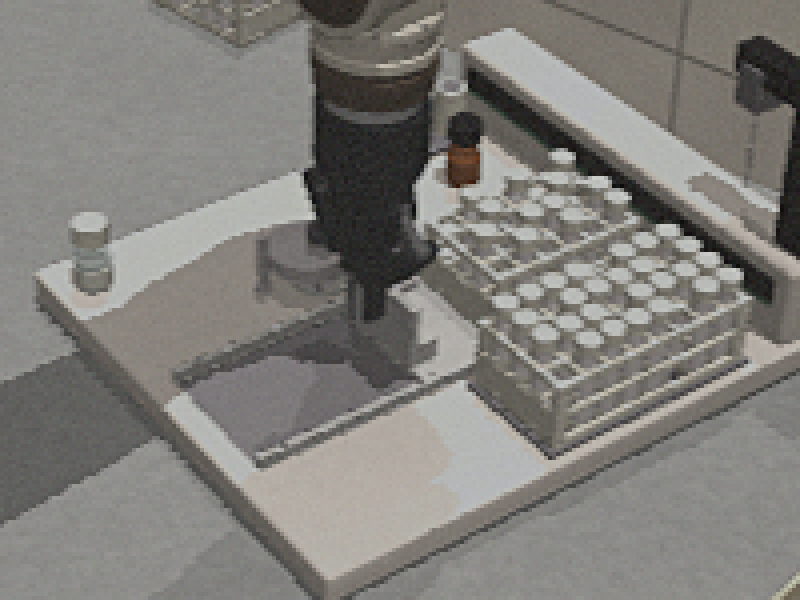

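View pics/t11.png

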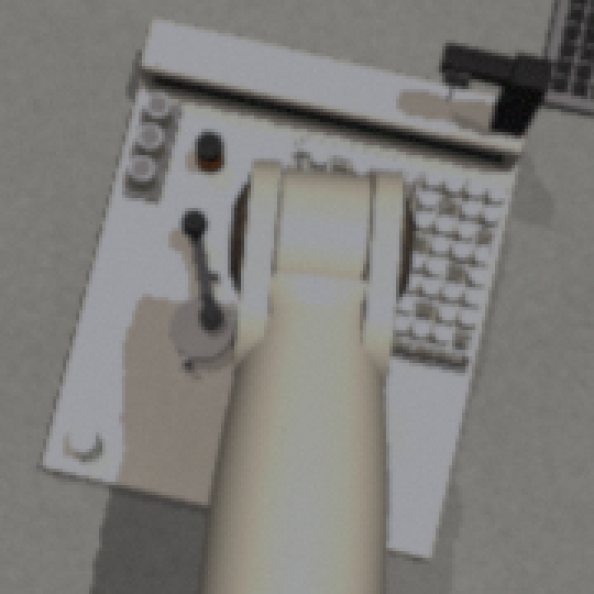

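Hard stop with about 20 N at the expected home position. In the top view the knob is at (195,222), so the lever is still at the far pin. I'll back off and go to the knob's far side.

Request:
servo_tool --steps '[{"x":-10,"y":2.5,"z":0,"yaw":0},{"x":-18,"y":4.5,"z":0,"yaw":0},{"x":-20,"y":5,"z":40,"yaw":0},{"x":-20,"y":5,"z":85,"yaw":0},{"x":-20,"y":5,"z":120,"yaw":-5},{"x":-20,"y":5,"z":130,"yaw":-10}]'

```text
time: 17.62
ee_pos: [0.5341, -0.0547, 0.2179]
tcp_rot: [-179.9, -1.2, 155.4]
wrist_force: [1.0, 0.3, -0.5]
opening: 0.0002
```

```bash
python3 - <<'E'
from h import *
from g import w,tool
o=get_obs();e=o['ee_pos']*1000;print(o['time'],e,o['tcp_rot'],o['wrist_force'])
im,d=shot('side','side12')
b=cv2.imread('pics/side12.png')[135:285,205:405];cv2.imwrite('pics/s12.png',cv2.resize(b,None,fx=4,fy=4,interpolation=3))
W,y=tool(126,36);print(W-e[:2],y-o['tcp_rot'][2],W,y)
# home predicted vs plate edges
E
```

```text
17.625 [534.12017802 -54.73980874 217.88211943] [-179.91269577   -1.1888371   155.4384655 ] [ 0.98089627  0.25620167 -0.52582903]
[157.07301651  57.75009518] -55.711645116905544 [691.19319453   3.01028644] 99.72682038488881
```

View pics/s12.png

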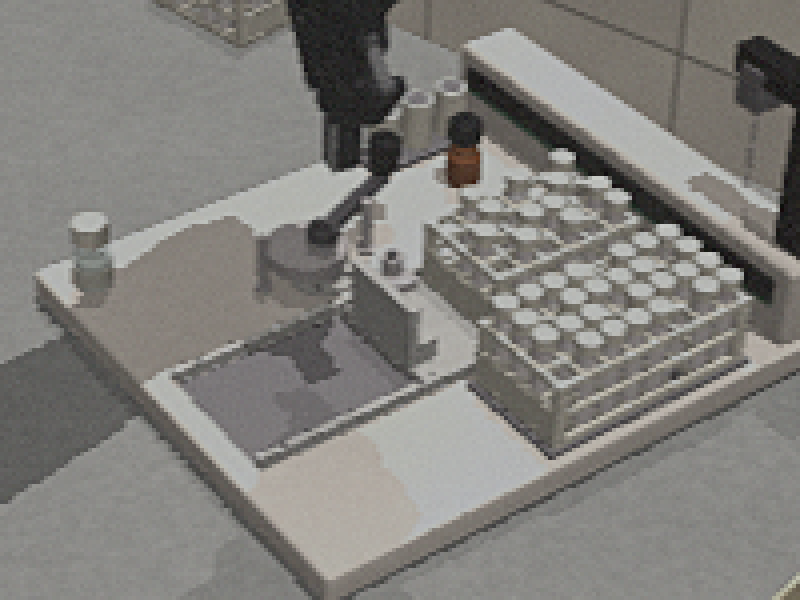

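The rack looks home and level, with the roller past the cam and the lever at the far pin. Moving over to the gap on the knob's far side.

Request:
servo_tool --steps '[{"x":25,"y":9,"z":10,"yaw":-9},{"x":55,"y":19,"z":10,"yaw":-19},{"x":85,"y":29,"z":10,"yaw":-29},{"x":115,"y":39,"z":10,"yaw":-39},{"x":140,"y":47,"z":10,"yaw":-48},{"x":157,"y":53,"z":10,"yaw":-55.7},{"x":157,"y":53,"z":0,"yaw":-55.7},{"x":157,"y":53,"z":-25,"yaw":-55.7}]'

```text
time: 18.68
ee_pos: [0.6911, -0.0019, 0.1927]
tcp_rot: [-180.0, -1.2, 99.7]
wrist_force: [0.8, 0.1, -0.4]
opening: 0.0
```

```bash
python3 - <<'E'
from h import *
o=get_obs();e=o['ee_pos']*1000;print(o['time'],e,o['tcp_rot'],o['wrist_force'])
im,d=shot('side','side13')
b=cv2.imread('pics/side13.png')[115:265,265:465];cv2.imwrite('pics/s13.png',cv2.resize(b,None,fx=4,fy=4,interpolation=3))
E
```

```text
18.675 [691.07005919  -1.89747771 192.65818114] [-179.98496151   -1.16869316   99.74404971] [ 0.79234619  0.13835504 -0.37917317]
```

View pics/s13.png

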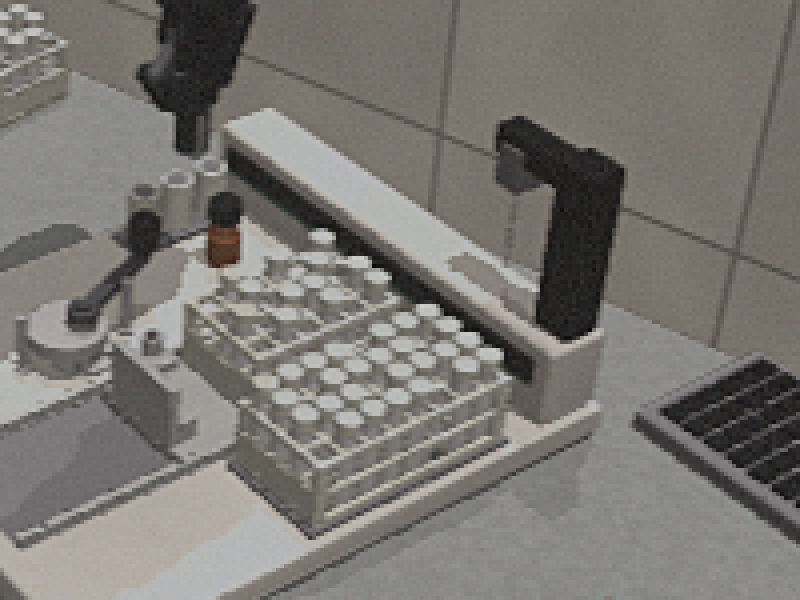

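Request:
servo_tool --steps '[{"x":0,"y":0,"z":-25,"yaw":0},{"x":0,"y":0,"z":-50,"yaw":0},{"x":0,"y":0,"z":-72,"yaw":0},{"x":0,"y":0,"z":-86,"yaw":0},{"x":0,"y":0,"z":-86,"yaw":0}]'

```text
time: 19.35
ee_pos: [0.689, -0.0022, 0.1011]
tcp_rot: [-179.6, -1.2, 99.8]
wrist_force: [-1.2, -0.2, 0.4]
opening: -0.0002
```

```bash
python3 - <<'E'
from h import *
from g import tool
o=get_obs();e=o['ee_pos']*1000;print(o['time'],e,o['tcp_rot'],o['wrist_force'])
im,d=shot('side','side14')
b=cv2.imread('pics/side14.png')[115:265,225:425];cv2.imwrite('pics/s14.png',cv2.resize(b,None,fx=4,fy=4,interpolation=3))
for c in range(126,-1,-6):
    W,y=tool(c,22);print(c,np.round(W-e[:2],1),round(y-o['tcp_rot'][2],1))
E
```

```text
19.35 [688.95642051  -2.15344639 101.11574924] [-179.56322028   -1.24348148   99.78053542] [-1.16928347 -0.17573439  0.3621907 ]
126 [-0.1 19. ] -0.1
120 [ 0.2 28.1] 5.9
114 [-0.5 37.3] 11.9
108 [-2.1 46.4] 17.9
102 [-4.7 55.2] 23.9
96 [-8.2 63.7] 29.9
90 [-12.5  71.8] 35.9
84 [-17.7  79.4] 41.9
78 [-23.6  86.4] 47.9
72 [-30.3  92.8] 53.9
66 [-37.5  98.4] 59.9
60 [-45.3 103.2] 65.9
54 [-53.6 107.2] 71.9
48 [-62.3 110.3] 77.9
42 [-71.2 112.5] 83.9
36 [-80.3 113.8] 89.9
30 [-89.5 114.1] 95.9
24 [-98.7 113.4] 101.9
18 [-107.7  111.8] 107.9
12 [-116.5  109.2] 113.9
6 [-125.   105.7] 119.9
0 [-133.1  101.4] 125.9
```

View pics/s14.png

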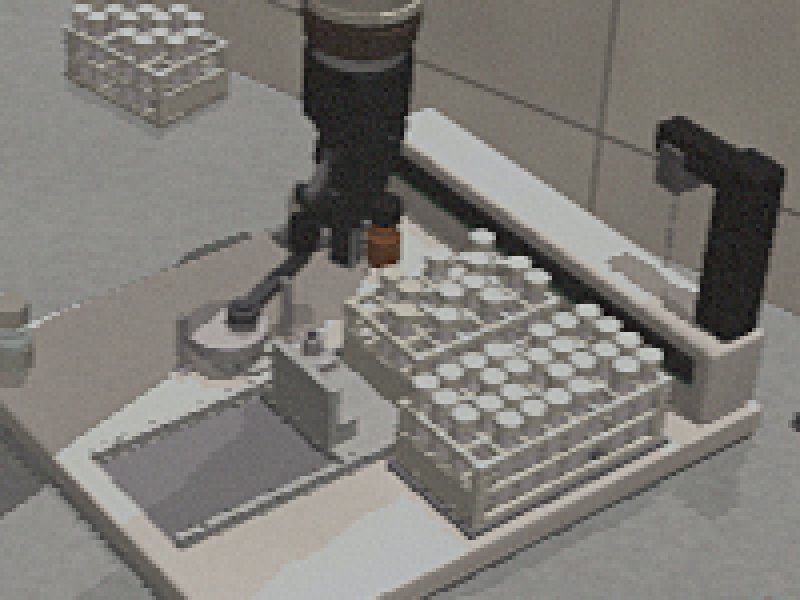

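The finger is in front of the knob at (345,240), and the amber vial is untouched behind it. The tool is about 5 mm low, so I'll correct that and start the return arc.

Request:
servo_tool --steps '[{"x":1,"y":0,"z":4,"yaw":0},{"x":1,"y":0,"z":5,"yaw":0},{"x":1,"y":0,"z":5,"yaw":0}]'

```text
time: 19.77
ee_pos: [0.6909, -0.0021, 0.108]
tcp_rot: [-179.7, -1.2, 99.8]
wrist_force: [-0.3, -1.4, 0.3]
opening: 0.0001
```

Request:
servo_tool --steps '[{"x":0,"y":5,"z":0,"yaw":0},{"x":0,"y":10,"z":0,"yaw":0},{"x":0,"y":14,"z":0,"yaw":0},{"x":-1,"y":19,"z":0,"yaw":0},{"x":-1,"y":28,"z":0,"yaw":6},{"x":-1.5,"y":37,"z":0,"yaw":12},{"x":-3,"y":46,"z":0,"yaw":18},{"x":-6,"y":55,"z":0,"yaw":24},{"x":-9,"y":64,"z":0,"yaw":30},{"x":-9,"y":64,"z":0,"yaw":30}]'

```text
time: 21.02
ee_pos: [0.6816, 0.0626, 0.1081]
tcp_rot: [-179.7, -1.2, 129.8]
wrist_force: [-0.9, 0.6, 0.2]
opening: -0.0
```

```bash
python3 - <<'E'
from h import *
from g import tool
o=get_obs();e=o['ee_pos']*1000;print(o['time'],e,o['tcp_rot'],o['wrist_force'])
im,d=shot('side','side15')
b=cv2.imread('pics/side15.png')[115:265,205:405];cv2.imwrite('pics/s15.png',cv2.resize(b,None,fx=4,fy=4,interpolation=3))
for c in range(96,-1,-6):
    W,y=tool(c,22);print(c,np.round(W-e[:2],1),round(y-o['tcp_rot'][2],1))
E
```

```text
21.025 [681.64843724  62.60036261 108.0626012 ] [-179.71625765   -1.22647417  129.79089487] [-0.94189367  0.58883161  0.20216082]
96 [-0.9 -1.1] -0.1
90 [-5.2  7. ] 5.9
84 [-10.4  14.6] 11.9
78 [-16.3  21.7] 17.9
72 [-23.  28.] 23.9
66 [-30.2  33.6] 29.9
60 [-38.   38.5] 35.9
54 [-46.3  42.5] 41.9
48 [-55.   45.6] 47.9
42 [-63.9  47.8] 53.9
36 [-73.  49.] 59.9
30 [-82.2  49.3] 65.9
24 [-91.3  48.6] 71.9
18 [-100.4   47. ] 77.9
12 [-109.2   44.4] 83.9
6 [-117.7   41. ] 89.9
0 [-125.8   36.6] 95.9
```

View pics/s15.png

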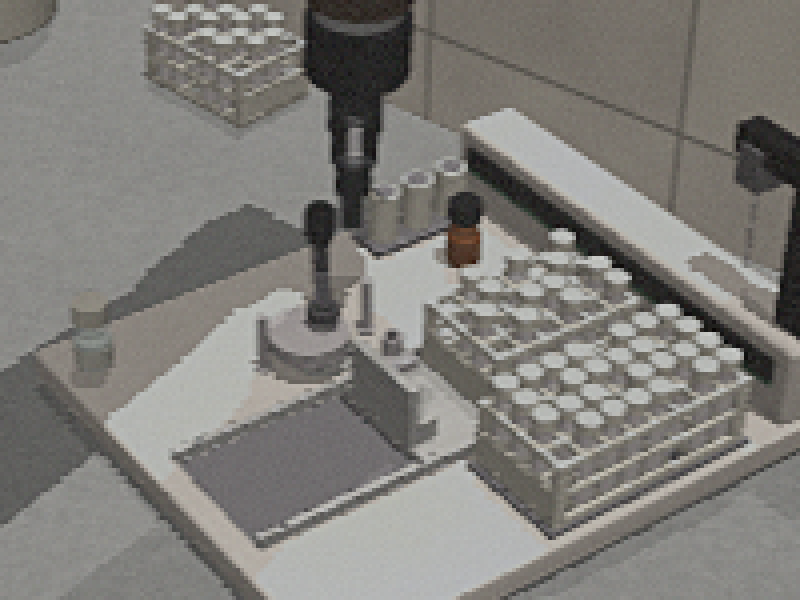

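The lever follows: the knob is now at (318,215), about halfway. Continuing.

Request:
servo_tool --steps '[{"x":-5,"y":7,"z":0,"yaw":6},{"x":-10,"y":15,"z":0,"yaw":12},{"x":-16,"y":22,"z":0,"yaw":18},{"x":-23,"y":28,"z":0,"yaw":24},{"x":-30,"y":34,"z":0,"yaw":30},{"x":-38,"y":38.5,"z":0,"yaw":36},{"x":-46,"y":42.5,"z":0,"yaw":42},{"x":-55,"y":45.5,"z":0,"yaw":48},{"x":-64,"y":48,"z":0,"yaw":54},{"x":-73,"y":49,"z":0,"yaw":60},{"x":-82,"y":49.3,"z":0,"yaw":66},{"x":-91,"y":48.6,"z":0,"yaw":72}]'

```text
time: 22.58
ee_pos: [0.5909, 0.1106, 0.1082]
tcp_rot: [-179.7, -1.2, -158.3]
wrist_force: [0.8, -0.8, -1.1]
opening: -0.0002
```

```bash
python3 - <<'E'
from h import *
from g import tool
o=get_obs();e=o['ee_pos']*1000;print(o['time'],e,o['tcp_rot'],o['wrist_force'])
im,d=shot('side','side16')
b=cv2.imread('pics/side16.png')[115:265,205:405];cv2.imwrite('pics/s16.png',cv2.resize(b,None,fx=4,fy=4,interpolation=3))
for c in range(24,-5,-4):
    W,y=tool(c,22);print(c,np.round(W-e[:2],1),round(y-o['tcp_rot'][2],1))
E
```

```text
22.575 [590.92950343 110.59144688 108.20430189] [-179.70924649   -1.1705481  -158.28213107] [ 0.78990999 -0.83498343 -1.0775249 ]
24 [-0.6  0.6] 360.0
20 [-6.7 -0.3] 364.0
16 [-12.6  -1.7] 368.0
12 [-18.5  -3.6] 372.0
8 [-24.2  -5.8] 376.0
4 [-29.8  -8.4] 380.0
0 [-35.1 -11.4] 384.0
-4 [-40.2 -14.7] 388.0
```

View pics/s16.png

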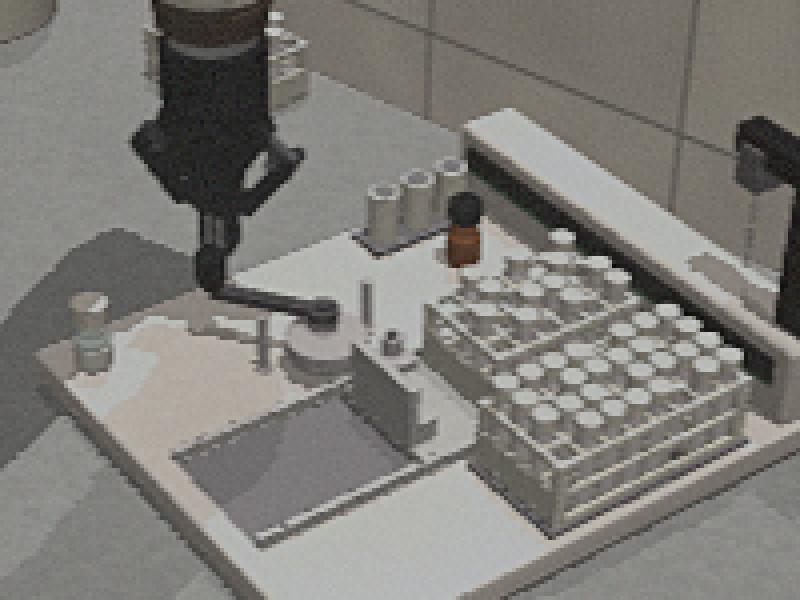

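Request:
servo_tool --steps '[{"x":-7,"y":0,"z":0,"yaw":4},{"x":-12.5,"y":-1.5,"z":0,"yaw":8},{"x":-18.5,"y":-3.5,"z":0,"yaw":12},{"x":-24,"y":-6,"z":0,"yaw":16},{"x":-28,"y":-7.5,"z":0,"yaw":19},{"x":-31,"y":-9,"z":0,"yaw":21},{"x":-33,"y":-10,"z":0,"yaw":23},{"x":-33,"y":-10,"z":0,"yaw":23}]'

```text
time: 23.62
ee_pos: [0.557, 0.1004, 0.1084]
tcp_rot: [-179.7, -1.2, -135.0]
wrist_force: [0.1, 0.2, 0.4]
opening: -0.0001
```

Request:
servo_tool --steps '[{"x":-1,"y":-1,"z":0,"yaw":0},{"x":-2,"y":-2,"z":0,"yaw":0},{"x":-2,"y":-2,"z":0,"yaw":0}]'

```text
time: 24.0
ee_pos: [0.5561, 0.0996, 0.1085]
tcp_rot: [-179.7, -1.0, -135.0]
wrist_force: [6.0, 6.5, -2.3]
opening: -0.0003
```

Request:
servo_tool --steps '[{"x":-1,"y":-1,"z":0,"yaw":0},{"x":-2,"y":-2,"z":0,"yaw":0},{"x":-2,"y":-2,"z":0,"yaw":0}]'

```text
time: 24.38
ee_pos: [0.5559, 0.0994, 0.1087]
tcp_rot: [-179.7, -0.7, -135.0]
wrist_force: [12.1, 10.3, -5.8]
opening: 0.0
```

The stop is reached within 1 mm of the predicted near-pin pose. I'll back off, lift and clear out for a check.

Request:
servo_tool --steps '[{"x":8,"y":8,"z":0,"yaw":0},{"x":18,"y":18,"z":0,"yaw":0},{"x":18,"y":18,"z":40,"yaw":0},{"x":18,"y":18,"z":90,"yaw":0},{"x":0,"y":40,"z":130,"yaw":0},{"x":-35,"y":80,"z":130,"yaw":0},{"x":-75,"y":120,"z":130,"yaw":0},{"x":-115,"y":160,"z":130,"yaw":0},{"x":-150,"y":200,"z":130,"yaw":0},{"x":-185,"y":240,"z":130,"yaw":0},{"x":-220,"y":280,"z":130,"yaw":0},{"x":-220,"y":280,"z":130,"yaw":0}]'

```text
time: 25.88
ee_pos: [0.3338, 0.3818, 0.2385]
tcp_rot: [-179.7, -0.7, -134.7]
wrist_force: [-0.4, -1.7, -0.2]
opening: 0.0005
```

```bash
python3 - <<'E'
from h import *
o=get_obs();print(o['time'],o['ee_pos'],o['wrist_force'])
for n in('side','top'): shot(n,n+'20')
p=np.load('deck.npy');a=p[2]
def loc(P): dx=P-p[:2];return np.c_[dx[:,0]*np.cos(a)+dx[:,1]*np.sin(a),-dx[:,0]*np.sin(a)+dx[:,1]*np.cos(a)]
d=np.load('pics/top20.npy');W=cloud('top',d).reshape(-1,3);W=W[~np.isnan(W[:,0])]*1000
L=loc(W[:,:2]);Z=W[:,2]-30
for nm,s in dict(plate=(Z>50)&(Z<66)&(L[:,0]<0)&(L[:,0]>-160)&(abs(L[:,1]+30)<36),
 knob=(Z>60)&(Z<85)&(L[:,0]<80)&(L[:,0]>-140)&(L[:,1]>60)&(L[:,1]<170),
 vnear=(Z>30)&(Z<70)&(L[:,0]<-140)&(L[:,0]>-195)&(L[:,1]>110)&(L[:,1]<185),vfar=(Z>30)&(Z<70)&(L[:,0]>80)&(L[:,0]<170)&(L[:,1]>60)&(L[:,1]<125)).items():
    q=L[s];print(nm,s.sum(),np.median(q,0),q.min(0),q.max(0),np.median(Z[s]))
b=cv2.imread('pics/top20.png')[85:260,205:375];cv2.imwrite('pics/t20.png',cv2.resize(b,None,fx=3.4,fy=3.4,interpolation=3))
b=cv2.imread('pics/side20.png')[135:285,205:425];cv2.imwrite('pics/s20.png',cv2.resize(b,None,fx=3.6,fy=3.6,interpolation=3))
E
```

```text
25.875 [0.33381036 0.38184703 0.23847875] [-0.43000985 -1.73295587 -0.24199482]
plate 69 [-42.28717334 -31.1519827 ] [-46.94091912 -64.98711555] [-37.91609069   4.24622895] 56.652698198748126
knob 52 [-103.28907954  105.39442837] [-113.32433833   94.49458007] [-90.67934548 116.19746901] 72.22914388438575
vnear 68 [-170.01252155  149.31417154] [-182.36956111  136.43500841] [-156.59695441  163.65427147] 53.441048751595694
vfar 66 [126.28325666 102.85494427] [115.16347035  90.72884273] [142.53258779 115.38491699] 52.712871453672335
```

View pics/t20.png

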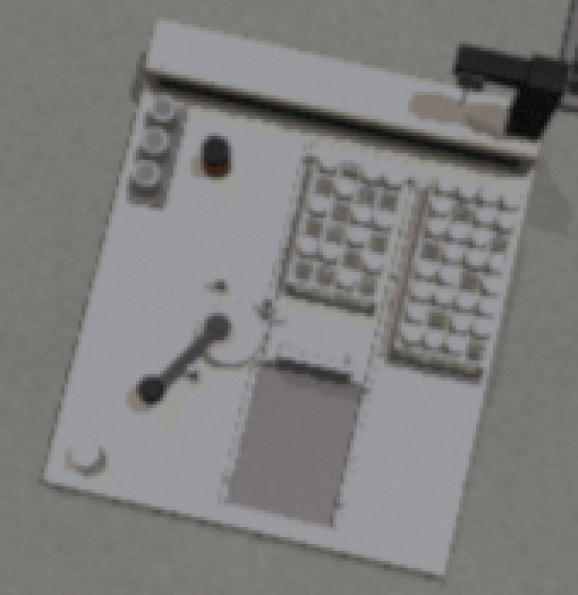

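View pics/s20.png

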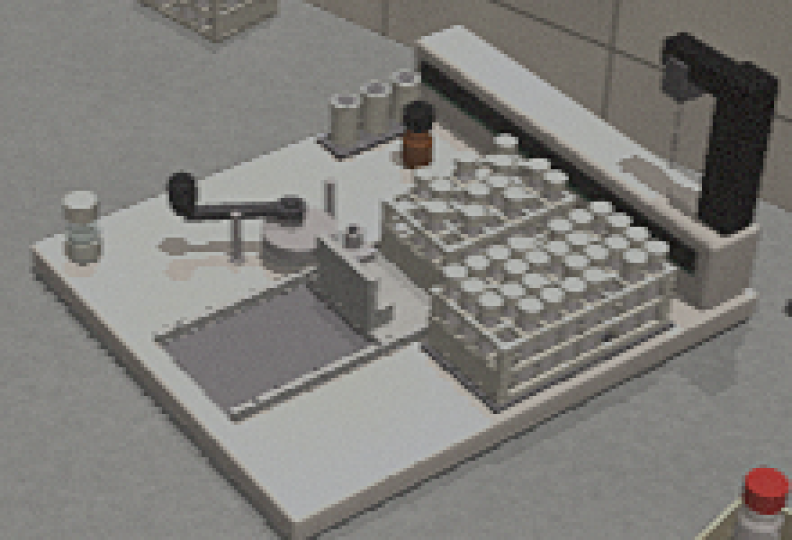

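The plate centre is at deck x = −42.3 (expected −43 when home) and the knob is at (−103, 105), its locked position. Both vials are where they were, so I'm handing in.

```bash
python3 -c "
from workcell import *
print(job_done())"
```

```text
the job is handed in; nothing more can be done
None
```

The rack is loaded, fully home and locked, and I handed the job in at about 26 s of the 67 s allowed. I pushed only with the outside of the closed fingers, in the order you asked:

1. **Unlock:** I pushed the lever round to the far pin, where it met a hard stop at about 10 N.
2. **Push home:** I pushed the rack by its near end plate until it stopped against the back stop, at about 20 N.
3. **Lock:** I pushed the lever back to the near pin, where it stopped at about 16 N.

**Last checks from the cameras:**
- **Rack:** The end plate's centre is at deck x ≈ −42.3 mm, against −43 expected when home. The roller is past the cam.
- **Lever:** The knob is at deck (−103, 105) mm, which is its locked position to within 1 mm.
- **Vials:** Both loose vials are within 1 mm of where they started.
- **Robot:** The arm is clear and touching nothing.
- **Not measured:** I did not measure the tray, bottles or tissue box on the bench at the end; the arm never went near the tray. It only passed over or near the rest at height.

**What disagreed:**
- **Vertical force while pushing:** About 5 N showed up at the wrist, rising to about 14 N at the back stop. I raised the tool 8 mm and it stayed. I took it as finger friction pressing the plate slightly down. The rack looked level throughout.
- **Stop position:** The finger stopped about 2 mm past the calculated home position, which is within the calibration error.
- **Tool height:** The tool dipped about 5 mm low once beside the knob. I corrected it before pushing, and nothing was touched.

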